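# Close the sleeper gluing press: top plate onto its guide pins, then lock it

## Task

Take the metal top plate from its sloping rest by the wooden handle and close the gluing press with it: keep it level and lower it gently over the two guide pins, without letting it drop, until it lies flat on the base. Then slide its keyhole lock fully home under the head of the stud, let go, and leave the other things on the bench alone.

Things in the scene. Friction and masses are not known exactly. Their poses are not given: they have to be found in the camera images.
- top_plate: Loose bare metal plate 90 (x) x 180 (y) x 12 mm, 0.28 to 0.46 kg; origin: centre of its underside; z out of its top. Round holes 14.5 mm at x 0, y +-75 (guide pins) and 24 mm at x 2, y 46 (stud). Starts lying at 35 degrees on the rest, its x pointing up the slope, away from the robot. Dark wood handle at the centre. Carries the lock. Fits the base one way only: its axes along the seat's axes.
- handle (a point): Grip point of the plate's handle, 55 mm above the plate's underside; axes as the plate. The handle is an upright block 44 (x) x 18 (y) mm, from the plate's top to 72 mm above the underside: pinch it across its 18 mm (y). Straight down the plate's z it is free.
- lock (a joint): Keyhole slide on the plate's top, m. 0 to 0.003 at the start = open: its wide end (22 mm) lies round the stud hole. 0.020 = fully home: the narrow slot (12.5 mm) is round the stud. It slides along the plate's +x, friction about 1.5 N, stays where left. It must be open while the plate goes down, else it strikes the stud's head.
- lock_tab (a point): Middle of the outer (-x) face of the lock's upright tab; axes as the plate. Tab 10 (x) x 26 (y) mm, 28 mm high from the level of the plate's top; at plate y 33 to 59, open 1 to 11 mm outside the plate's -x (robot's) edge. This point is 14 mm above the plate's top and moves with the lock. Push it along the plate's +x to lock. The handle stands 24 mm to one side, a pin 10 mm to the other.
- press_base: Fixed plywood board 110 (x) x 210 (y) mm on feet, board top 26 mm above the bench, with three sleepers lying on it between two metal shoulders; origin: centre of the underside, on the bench. Two steel guide pins 12 mm thick with tapered tips stand at y +-75, their tips 30 mm above the seat. Stud at x 2, y 46: neck 8 mm, head 17 mm across, its top 26 mm above the seat.
- seat (a point): Where the underside centre (origin) of the plate must come: on the press base, at the height of its shoulders (38 mm above the bench), midway between the pins; axes as the base, z up, y from pin to pin, +y towards the stud.
- rest: Fixed plywood rest, 130 (x) x 180 (y) mm, board sloping 35 degrees down towards the robot, with a lip 10 mm high at the lower edge that holds the plate; origin: underside centre, on the bench. It and the press base may stand left or right of each other.
- pliers: Bystander: red-handled pliers, 194 mm long, lying on the bench at the right; origin: underside centre.
- nail_box: Bystander: small clear box of nails, 51 x 50 x 30 mm; origin: underside centre.
- rotary_tool: Bystander: black rotary tool lying on the bench, 183 mm long; origin: underside centre.
- slate_block: Bystander: dark slate block, 56 x 96 x 19 mm; origin: underside centre.

How it is judged:
By the outcome, as a careful person would: the job done as asked, in the order asked, and still so for the second after the job is handed in, with the robot touching nothing.
It also fails if it takes over 58 s, if anything falls off the work surface, if the arm or the gripper's body presses on something with over 40 N, if the wrist force passes 120 N, or if a joint passes its speed limit or range.

## Robot

A 6-joint arm with a two-finger parallel gripper is mounted at the origin on the work surface; the furniture and walls round the work are solid. World frame = base frame: x ahead of the robot, y to its left, z up, the work surface at z = 0. Lengths are in mm, angles in degrees, forces in N, time in s.
With the tool pointing down it reaches from about 300 to 850 mm from the base axis. Payload 4.2 kg.
Tool frame: the origin (TCP) lies at the very end of the fingers, on their centre line; the grasp point (between the pads) lies 19 mm behind it; z points along the fingers, y is the line along which they close (so a half turn about z gives the same grasp; the last joint's range is limited). The gripper opens to 91 mm and grips with 3 to 60 N. Pads are 32 mm wide; open, the fingers measure 118 mm over their backs; the gripper's body (76 mm by 178 mm) begins 60 mm behind the grasp point.
Start: joints at [-68.067, 18.312, 89.639, -0, 72.044, -1.146], TCP at [225.402, -528.996, 213.976] pointing down, gripper open.
Joint ranges: [-177.97, 177.97], [-48.28, 115.42], [12.27, 149.76], [-77.06, 257.06], [2.81, 150.46], [-146.56, 146.56]. Speed limits (degrees/s): [147.25, 147.25, 180, 180, 180, 180].

## Interface

Orientations are given as [roll, pitch, yaw] about the fixed x, y, z axes, in that order (R = Rz(yaw) Ry(pitch) Rx(roll)).
In Python, from workcell import env, eyes gives the robot as it stands.
- The arm moves only by the tool send_rows, never from a script. Its argument "targets" is text: rows parted by semicolons, each of 7 numbers parted by spaces: the shift along the tool's x, y, z in m, then the turn, a rotation vector about the tool's x, y, z in degrees, then the opening in per cent of the stroke, from 0 (shut) to 100 (fully open). A call has 1 to 12 rows; each row is the pose to reach, as a shift and turn from the pose commanded when the call began, along the tool's axes at that moment; what a row does not reach only later rows make up. A row lasts 1/12 s, in which the tool goes at most 41.7 mm and 7.16 degrees, less where a joint would pass 70% of its speed; a pose out of reach is approached as far as the arm can. A call with a gripper value outside its range is refused whole. The fingers move at their own pace and stop on an object; "grip_force" is the grip in N (left out, the last holds). Time passes only in rows, so rows that repeat a pose let the fingers close. It gives the time, the measured TCP pose, the force, the opening and the grip force at its end, in the units of the state.
- env.state(): the state, without advancing time (a new reading comes with each control period).
- eyes.grab_frame(name): name is "scene" or "top"; returns a dict with "image" (480x640x3 uint8, blue, green, red), "fovy" (degrees; the focal length in pixels is half the picture's height over the tangent of half this angle, whatever the lens; pixels are square), "cx", "cy" (the principal point, pixels), "D" ([k1, k2, p1, p2, k3] as OpenCV has them; the pictures are not rectified), "eye" and "attitude" of the camera in the world. Camera axes: x right, y up, looking along -z (the intrinsics and any distortion apply to the point x, -y, -z); pixel columns grow to the right and rows downward; lengths in mm; the calibration is good to about 2 mm. A picture is of the moment at which its call begins. There is no depth.
- env.job_done(): hands the job in; it is judged then, once.
The state is a dict: "time_s": time; "qpos": joint angles; "qvel": joint speeds; "effort": joint torques, N m; "ee_pos": TCP position; "ee_rot": TCP orientation; "force": force on the tool from outside, world axes, zero at the start; "torque": the same for the moment, N m; "gripper_width": finger opening in mm; "gripper_force": force on a finger pad.
Only numpy, scipy, OpenCV 4.12 (cv2) and the standard library are available. Lean on these libraries where they do the work, as an engineer would, in place of code of your own. Each camera call takes 0.05 s, during which the arm holds its last target. There are 200 camera calls.

## Working session

There is one attempt and no reset: what is moved stays moved. The work goes in short steps, Python scripts to look and compute and a tool call to move; the robot and the scene stay as the last step left them, time stands still between calls to the robot, and variables do not carry over. Pictures are saved under pics/ and viewed, at most 10 in all, crops included, and the job is handed in when it is done.

Besides the shell and the picture viewer there is one more tool, called after "Emit:" in YAML: its name, and indented under it one key for each argument. send_rows: Moves the arm, as the interface text tells. Its arguments: {"type":"object","properties":{"targets":{"type":"string"},"grip_force":{"type":"number"}},"required":["targets"]}

```bash
mkdir -p pics; ls
python3 - <<'E'
from workcell import env, eyes
import cv2
print(env.state())
for n in("scene","top"):
    f=eyes.grab_frame(n); cv2.imwrite(f"pics/{n}0.png",f["image"]); print({k:v for k,v in f.items() if k!="image"})
E
```

```text
pics
{'time_s': 0.0, 'qpos': array([-6.80658455e+01,  1.83478867e+01,  8.97072107e+01,  2.95384691e-04,
        7.20425196e+01, -1.14572727e+00]), 'qvel': array([ 0.05202117,  0.07445078,  0.00969614,  0.02301369, -0.01253785,
       -0.02565991]), 'effort': array([ 5.05025000e-04, -4.12458837e+01, -2.31973225e+01,  7.25919474e-02,
        4.55339835e-02, -1.12858261e-04]), 'ee_pos': array([ 225.2214323 , -528.50142861,  213.15245719]), 'ee_rot': array([-1.79902408e+02, -2.23267330e-03,  2.30797886e+01]), 'force': array([-0.4126748 ,  0.0451944 , -0.71334025]), 'torque': array([0.027467  , 0.0495135 , 0.02229581]), 'gripper_force': 0.0, 'gripper_width': 91.18483806048495}
{'fovy': 42.968708178467914, 'cx': 317.4281854420791, 'cy': 235.0051649726107, 'D': array([-0.21370644,  0.        ,  0.        ,  0.        ,  0.        ]), 'eye': array([-610.57400042,  647.54778343,  871.31129609]), 'attitude': array([  60.06516426,    1.42959188, -125.13223238])}
{'fovy': 45.425632607826756, 'cx': 305.49104457851166, 'cy': 240.25865910184308, 'D': array([-0.13788493,  0.        ,  0.        ,  0.        ,  0.        ]), 'eye': array([ 378.85512484, -123.03393962, 1388.78107267]), 'attitude': array([  6.54791625,   0.77324688, -90.00854469])}
```

View pics/scene0.png

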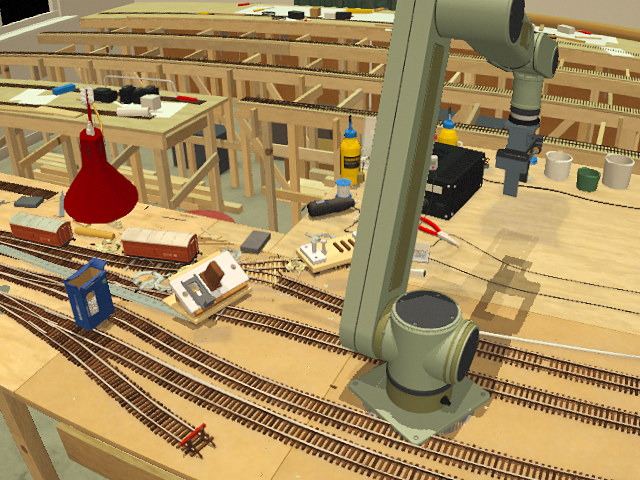

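View pics/top0.png

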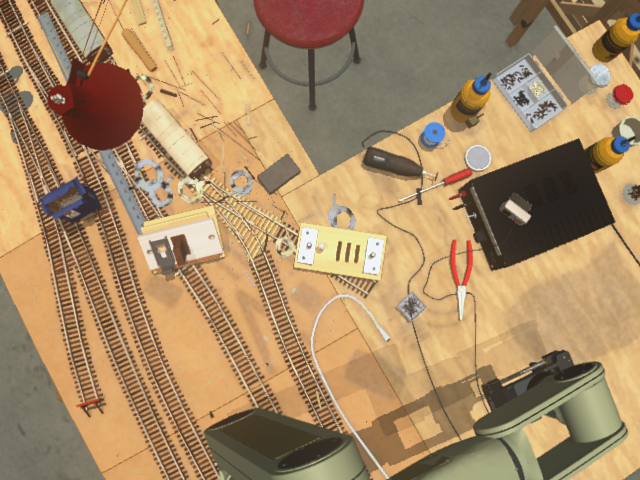

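The scene view shows the plate on its rest at about (208,283) and the base at (325,250). In the top view they are at (180,243) and (340,252). I'll enlarge both.

Run:
```python
import cv2,numpy as np
t=cv2.imread("pics/top0.png"); s=cv2.imread("pics/scene0.png")
r=lambda im,x,y,w,h,k:cv2.resize(im[y:y+h,x:x+w],None,fx=k,fy=k,interpolation=cv2.INTER_CUBIC)
a=r(t,130,200,100,75,4); b=r(t,290,217,100,75,4)
c=r(s,160,240,100,75,4); d=r(s,285,225,100,75,4)
cv2.imwrite("pics/crop.png",np.vstack([np.hstack([a,b]),np.hstack([c,d])]))
```

```text
(no output)
```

View pics/crop.png

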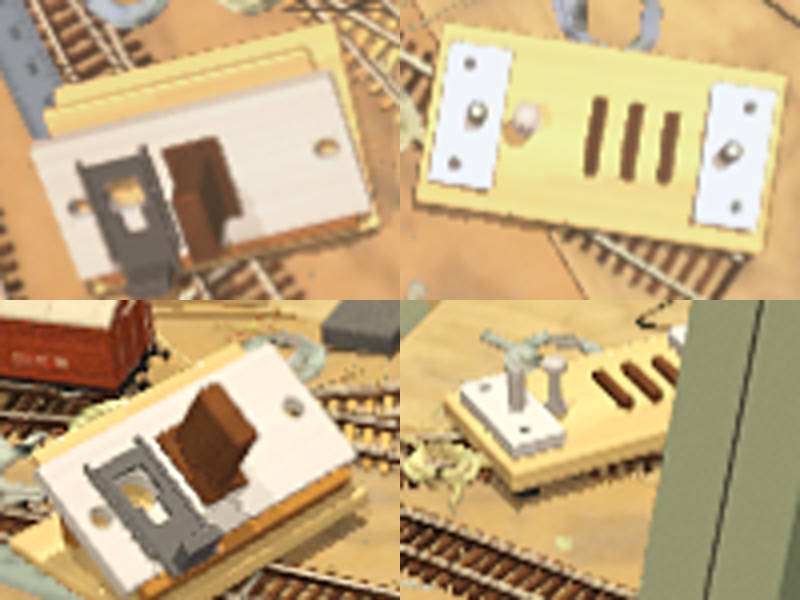

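The plate shows both holes, the lock open at its robot-side edge, and the handle; its y points to the left. On the base, the stud stands beside the left pin, so base +y is also left. Next I'll fit the poses.

```bash
cat > h.py <<'E'
import numpy as np, cv2
from scipy.spatial.transform import Rotation as R
from scipy.optimize import least_squares
CAM={"scene":(42.968708178467914,317.4281854420791,235.0051649726107,-0.21370644,[-610.57400042,647.54778343,871.31129609],[60.06516426,1.42959188,-125.13223238]),
"top":(45.425632607826756,305.49104457851166,240.25865910184308,-0.13788493,[378.85512484,-123.03393962,1388.78107267],[6.54791625,0.77324688,-90.00854469])}
def proj(n,P):
    fv,cx,cy,k,e,a=CAM[n]; f=240/np.tan(np.radians(fv/2))
    p=(np.atleast_2d(P)-e)@R.from_euler('xyz',a,degrees=True).as_matrix()
    return cv2.projectPoints(p*[1,-1,-1],np.zeros(3),np.zeros(3),np.array([[f,0,cx],[0,f,cy],[0,0,1.]]),np.array([k,0,0,0,0]))[0][:,0]
def tri(obs):
    return least_squares(lambda P:np.concatenate([proj(n,P)[0]-o for n,o in obs.items()]),[450,0,50.]).x
def up(p,x0,y0,u0,v0,k=4): return np.array([x0+(p[0]-u0+.5)/k-.5,y0+(p[1]-v0+.5)/k-.5])
E
cat > fit.py <<'E'
from h import *
T1=lambda *p:up(p,130,200,0,0); T2=lambda *p:up(p,290,217,400,0)
S1=lambda *p:up(p,160,240,0,300); S2=lambda *p:up(p,285,225,400,300)
# plate
pts=[([45,90,12],T1(32,147),S1(38,465)),([45,-90,12],T1(330,72),S1(265,345)),([-45,-90,12],T1(374,210),S1(355,460)),
([-45,90,12],T1(85,277),S1(115,583)),([0,75,12],T1(80,207),S1(101,517)),([0,-75,12],T1(327,147),S1(294,407))]
for m,t,s in pts: print(m,tri({"top":t,"scene":s}).round(1))
M=np.array([p[0] for p in pts],float)
def res(x):
    W=R.from_euler('xyz',x[3:],degrees=True).apply(M)+x[:3]
    return np.concatenate([(proj("top",W)-[p[1] for p in pts]).ravel(),(proj("scene",W)-[p[2] for p in pts]).ravel()])
r=least_squares(res,[450,150,50,0,-35,13],loss='soft_l1')
print("plate",r.x.round(2)); print(res(r.x).reshape(2,-1,2).round(1).tolist())
print("handle",R.from_euler('xyz',r.x[3:],degrees=True).apply([0,0,55])+r.x[:3])
Rp=R.from_euler('xyz',r.x[3:],degrees=True)
print("plate axes",Rp.as_matrix().round(3).tolist())
# base: pin tips, stud head, board corners
print("pin+",tri({"top":T2(477,106),"scene":S2(516,368)}).round(1),"stud",tri({"top":T2(527,112),"scene":S2(556,358)}).round(1))
bp=[("top",[0,75,68],T2(477,106)),("scene",[0,75,68],S2(516,368)),("top",[2,46,64],T2(527,112)),("scene",[2,46,64],S2(556,358)),
("top",[0,-75,68],T2(735,147)),("top",[55,105,26],T2(445,25)),("top",[55,-105,26],T2(787,72)),("scene",[-55,105,26],S2(513,475)),("scene",[55,105,26],S2(446,397))]
def rb(x): 
    q=R.from_euler('z',x[3],degrees=True)
    return np.concatenate([proj(n,q.apply(m)+x[:3])[0]-o for n,m,o in bp])
b=least_squares(rb,[450,-150,0,-9],loss='soft_l1'); print("base",b.x.round(2)); print(rb(b.x).reshape(-1,2).round(1).tolist())
E
python3 fit.py
```

```text
[45, 90, 12] [537.  282.   96.4]
[45, -90, 12] [580.8 109.8  92.4]
[-45, -90, 12] [506.5  91.9  39.4]
[-45, 90, 12] [467.8 267.3  46.1]
[0, 75, 12] [504.9 260.5  69. ]
[0, -75, 12] [539.9 114.4  69.7]
plate [529.17 189.21  58.92   1.57 -34.49  12.84]
[[[-0.5, -0.2], [0.4, 0.1], [-0.5, -1.0], [-1.5, 0.0], [-0.1, -0.1], [0.1, -0.1]], [[-0.4, 0.1], [1.0, 0.0], [0.3, -0.8], [2.9, 1.1], [0.1, -0.5], [0.0, 0.8]]]
handle [499.15717707 180.82001769 104.2346096 ]
plate axes [[0.804, -0.237, -0.546], [0.183, 0.971, -0.153], [0.566, 0.023, 0.824]]
pin+ [ 523.8 -113.4   65.6] stud [ 520.3 -142.5   64.4]
base [ 510.92 -187.78   -1.64   -8.86]
[[0.3, 0.6], [0.2, -0.1], [0.2, 0.4], [-0.2, 0.7], [-0.3, 0.2], [-0.4, -1.6], [0.5, -0.1], [0.3, -0.1], [-0.9, -0.3]]
```

```bash
cat >> h.py <<'E'
def delta(st,pos,Rt):
    R0=R.from_euler('xyz',st["ee_rot"],degrees=True)
    d=R0.inv().apply(np.array(pos)-st["ee_pos"])/1000; rv=np.degrees((R0.inv()*Rt).as_rotvec())
    return d.round(4),rv.round(2)
FLIP=R.from_euler('x',180,degrees=True)
E
cat >> fit.py <<'E'
r2=least_squares(lambda x:res([*x[:3],0,-35,x[3]]) if 0 else res(np.r_[x[:3],R.from_matrix((R.from_euler('z',x[3],degrees=True)*R.from_euler('y',-35,degrees=True)).as_matrix()).as_euler('xyz',degrees=True)]),[529,189,59,13],loss='soft_l1')
print("plate35",r2.x.round(2))
Rp=R.from_euler('z',r2.x[3],degrees=True)*R.from_euler('y',-35,degrees=True)
from workcell import env
st=env.state()
for h in(130,36):
    p=r2.x[:3]+Rp.apply([0,0,h]); print(h,p.round(1),delta(st,p,Rp*FLIP))
# handle top check: project corners of handle top
for m in([22,9,72],[22,-9,72],[-22,9,72],[-22,-9,72]):
    w=Rp.apply(m)+r2.x[:3]; a=proj("top",w)[0];c=proj("scene",w)[0]
    print(m,"topcrop",((a-[130,200])*4).round(),"scenecrop",((c-[160,240])*4+[0,300]).round())
E
python3 fit.py|tail -7
```

```text
plate35 [529.3  188.98  59.06  13.32]
130 [456.7 171.8 165.6] (array([ 0.4875, -0.5535,  0.0485]), array([-3.07, 34.92,  9.43]))
36 [509.2 184.2  88.5] (array([ 0.5407, -0.5443,  0.1255]), array([-3.07, 34.92,  9.43]))
[22, 9, 72] topcrop [166. 195.] scenecrop [193. 387.]
[22, -9, 72] topcrop [198. 188.] scenecrop [217. 375.]
[-22, 9, 72] topcrop [190. 261.] scenecrop [238. 446.]
[-22, -9, 72] topcrop [221. 254.] scenecrop [262. 433.]
```

Emit:
send_rows:
  targets: "0.02 -0.022 0 0 0 0 60;0.046 -0.052 0 0 0 0 60;0.073 -0.083 0 0 0 0 60;0.1 -0.113 0 0 0 0 60;0.126 -0.143 0 0 0 0 60;0.152 -0.173 0 0 4 1 60;0.179 -0.203 0 0 8 2 60;0.206 -0.233 0 0 12 3 60;0.232 -0.263 0 0 16 4 60;0.258 -0.293 0 -1 20 5 60;0.285 -0.324 0 -2 25 6 60;0.312 -0.354 0 -3 30 8 60"

```text
time_s: 1.1
ee_pos: [373.9, -79.9, 214.3]
ee_rot: [179.1, -30.4, 15.0]
force: [0.2, 0.1, 0.0]
gripper_width: 54.7
gripper_force: 0.0
```

```bash
cat > nx.py <<'E'
import sys; from h import *; from workcell import env
st=env.state(); print(st["time_s"],st["ee_pos"].round(1),st["ee_rot"].round(2),st["force"].round(1),st["gripper_width"])
Rp=R.from_euler('z',13.32,degrees=True)*R.from_euler('y',-35,degrees=True)
for h in map(float,sys.argv[1:]): print(h,delta(st,np.array([529.3,189,59.1])+Rp.apply([0,0,h]),Rp*FLIP))
E
python3 nx.py 160 130
```

```text
1.1 [373.9 -79.9 214.3] [179.06 -30.37  14.97] [0.2 0.1 0. ] 54.69600369734949
160.0 (array([ 0.0981, -0.2236,  0.0818]), array([0.05, 4.62, 1.42]))
130.0 (array([ 0.1006, -0.2236,  0.1117]), array([0.05, 4.62, 1.42]))
```

Emit:
send_rows:
  targets: "0.011 -0.025 0.005 0 1 0 60;0.022 -0.05 0.015 0 2 0.5 60;0.034 -0.075 0.025 0 3 1 60;0.045 -0.1 0.035 0 4 1.4 60;0.056 -0.125 0.045 0 4.6 1.4 60;0.068 -0.15 0.056 0 4.6 1.4 60;0.08 -0.175 0.068 0 4.6 1.4 60;0.09 -0.2 0.08 0 4.6 1.4 60;0.096 -0.215 0.09 0 4.6 1.4 60;0.1 -0.2236 0.1 0 4.6 1.4 60;0.1 -0.2236 0.105 0 4.6 1.4 60;0.1 -0.2236 0.105 0 4.6 1.4 60"

```text
time_s: 2.1
ee_pos: [451.2, 170.8, 168.4]
ee_rot: [179.8, -34.5, 13.8]
force: [0.3, -1.4, -0.8]
gripper_width: 54.6
gripper_force: 0.0
```

```bash
python3 nx.py 120 36
python3 - <<'E'
from workcell import eyes
import cv2,numpy as np
r=lambda im,x,y,w,h,k:cv2.resize(im[y:y+h,x:x+w],None,fx=k,fy=k,interpolation=cv2.INTER_CUBIC)
t=eyes.grab_frame("top")["image"];s=eyes.grab_frame("scene")["image"]
cv2.imwrite("pics/c1.png",np.hstack([r(t,110,180,130,150,3),r(s,150,180,130,150,3)]))
E
```

```text
2.1 [451.2 170.8 168.4] [179.84 -34.51  13.75] [ 0.3 -1.4 -0.8] 54.62807719186145
120.0 (array([0.0032, 0.0004, 0.0155]), array([-0.08,  0.49,  0.36]))
36.0 (array([0.0039, 0.0005, 0.0995]), array([-0.08,  0.49,  0.36]))
```

View pics/c1.png

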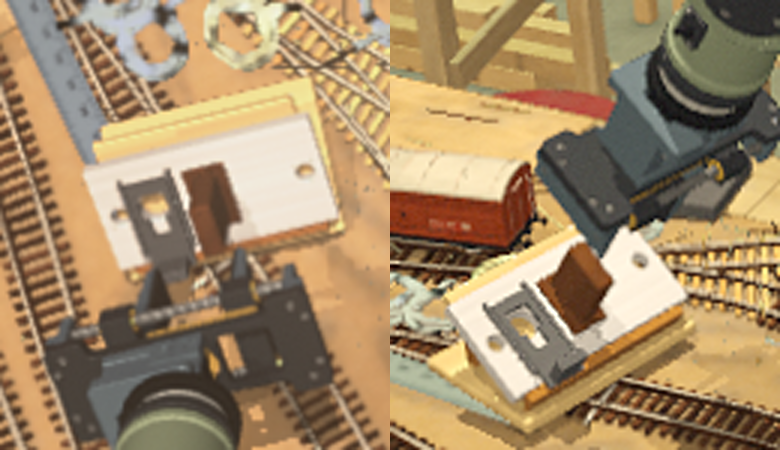

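The fingers straddle the handle line (handle at about (212,215) in the left crop), so the descent is clear.

Emit:
send_rows:
  targets: "0.002 0.0003 0.012 0 0.5 0.4 60;0.004 0.0005 0.027 0 0.5 0.4 60;0.004 0.0005 0.042 0 0.5 0.4 60;0.004 0.0005 0.057 0 0.5 0.4 60;0.004 0.0005 0.07 0 0.5 0.4 60;0.004 0.0005 0.081 0 0.5 0.4 60;0.004 0.0005 0.089 0 0.5 0.4 60;0.004 0.0005 0.094 0 0.5 0.4 60;0.004 0.0005 0.098 0 0.5 0.4 60;0.004 0.0005 0.0985 0 0.5 0.4 60;0.004 0.0005 0.0985 0 0.5 0.4 60;0.004 0.0005 0.0985 0 0.5 0.4 60"

```text
time_s: 3.2
ee_pos: [511.7, 181.1, 98.2]
ee_rot: [-179.4, -34.7, 13.0]
force: [-0.2, -0.0, -0.2]
gripper_width: 54.6
gripper_force: 0.0
```

```bash
python3 nx.py 36
```

```text
3.2 [511.7 181.1  98.2] [-179.45  -34.67   13.04] [-0.2 -0.  -0.2] 54.609166081894294
36.0 (array([-0.0069, -0.0036,  0.007 ]), array([-0.39,  0.33, -0.23]))
```

Emit:
send_rows:
  targets: "-0.003 -0.002 0.003 -0.4 0.3 -0.2 60;-0.007 -0.0036 0.006 -0.4 0.3 -0.2 60;-0.007 -0.0036 0.007 -0.4 0.3 -0.2 60;-0.007 -0.0036 0.007 -0.4 0.3 -0.2 60;-0.007 -0.0036 0.007 -0.4 0.3 -0.2 60"

```text
time_s: 3.62
ee_pos: [511.3, 182.3, 94.8]
ee_rot: [-179.7, -34.3, 13.4]
force: [-0.8, -0.5, 0.3]
gripper_width: 54.7
gripper_force: 0.0
```

```bash
python3 nx.py 36
```

```text
3.6167 [511.3 182.3  94.8] [-179.66  -34.29   13.39] [-0.8 -0.5  0.3] 54.65996678996664
36.0 (array([-0.0048, -0.0024,  0.0042]), array([-0.37,  0.71,  0.05]))
```

Emit:
send_rows:
  targets: "0 0 0 0 0 0 60;0 0 0 0 0 0 60;0 0 0 0 0 0 60;0 0 0 0 0 0 60"

```text
time_s: 3.95
ee_pos: [511.4, 182.2, 94.9]
ee_rot: [-179.7, -34.3, 13.4]
force: [0.2, 0.6, -0.2]
gripper_width: 54.6
gripper_force: 0.0
```

```bash
python3 nx.py 36
```

```text
3.95 [511.4 182.2  94.9] [-179.66  -34.3    13.38] [ 0.2  0.6 -0.2] 54.64785646057269
36.0 (array([-0.0049, -0.0025,  0.0043]), array([-0.37,  0.7 ,  0.05]))
```

Emit:
send_rows:
  targets: "-0.003 -0.0015 0.002 -0.4 0.7 0 60;-0.005 -0.0025 0.0043 -0.4 0.7 0 60;-0.005 -0.0025 0.0043 -0.4 0.7 0 60;-0.005 -0.0025 0.0043 -0.4 0.7 0 60;-0.005 -0.0025 0.0043 -0.4 0.7 0 60;-0.005 -0.0025 0.0043 -0.4 0.7 0 60"

```text
time_s: 4.45
ee_pos: [511.4, 182.1, 95.4]
ee_rot: [-179.7, -34.4, 13.4]
force: [0.2, 0.3, 0.1]
gripper_width: 54.6
gripper_force: 0.0
```

```bash
python3 nx.py 36
```

```text
4.45 [511.4 182.1  95.4] [-179.71  -34.35   13.43] [0.2 0.3 0.1] 54.62592438665659
36.0 (array([-0.0052, -0.0026,  0.0047]), array([-0.35,  0.65,  0.09]))
```

```bash
python3 -c "
from workcell import env
s=env.state();print(s['qpos'].round(2),s['effort'].round(1),s['qvel'].round(2))"
```

```text
[ 20.76  11.88 130.79 -50.55   4.97 146.51] [ -0.  -28.2 -16.4  -0.2  -1.4   0. ] [ 0.02 -0.05  0.11 -0.02  0.04 -0.  ]
```

Joint 6 is at its limit and the wrist is near its singularity. I'll use a gripper pitch 12° shallower, which still pinches squarely across y. First I back off.

Emit:
send_rows:
  targets: "0.0 0.0 -0.01 0 0 0 60;0.0 0.0 -0.025 0 0 0 60;0.0 0.0 -0.04 0 0 0 60;0.0 0.0 -0.055 0 -1 0 60;0.0 0.0 -0.065 0 -3 0 60;0.0 0.0 -0.07 0 -5 0 60;0.0 0.0 -0.07 0 -7 0 60;0.0 0.0 -0.07 0 -9 0 60;0.0 0.0 -0.07 0 -11 0 60;0.0 0.0 -0.07 0 -12 0 60;0.0 0.0 -0.07 0 -12 0 60;0.0 0.0 -0.07 0 -12 0 60"

```text
time_s: 5.45
ee_pos: [473.0, 172.5, 153.1]
ee_rot: [-179.7, -22.4, 13.5]
force: [-1.0, -1.0, -0.0]
gripper_width: 54.9
gripper_force: 0.0
```

```bash
cat > nx.py <<'E'
import sys; from h import *; from workcell import env
st=env.state(); print(st["time_s"],st["ee_pos"].round(1),st["ee_rot"].round(2),st["force"].round(1),st["gripper_width"].round(1),st["qpos"].round(1))
Rp=R.from_euler('z',13.32,degrees=True)*R.from_euler('y',-35,degrees=True)
Rt=R.from_euler('z',13.32,degrees=True)*R.from_euler('y',-23,degrees=True)*FLIP
gp=np.array([529.3,189,59.1])+Rp.apply([0,0,55])
for h in map(float,sys.argv[1:]): print(h,delta(st,gp+Rt.apply([0,0,19-h]),Rt))
E
python3 nx.py 80 0
```

```text
Traceback (most recent call last):
  File "nx.py", line 2, in <module>
    st=env.state(); print(st["time_s"],st["ee_pos"].round(1),st["ee_rot"].round(2),st["force"].round(1),st["gripper_width"].round(1),st["qpos"].round(1))
                                                                                                        ^^^^^^^^^^^^^^^^^^^^^^^^^
AttributeError: 'float' object has no attribute 'round'
```

```bash
sed -i 's/st\["gripper_width"\].round(1)/st["gripper_width"]/' nx.py; python3 nx.py 70 0
```

```text
5.45 [473.  172.5 153.1] [-179.75  -22.36   13.49] [-1. -1. -0.] 54.92302812679544 [ 20.3   5.3 120.8  -4.4  31.7 100. ]
70.0 (array([ 0.0058, -0.003 ,  0.0046]), array([-0.32,  0.65,  0.16]))
0.0 (array([ 0.0066, -0.0026,  0.0746]), array([-0.32,  0.65,  0.16]))
```

Emit:
send_rows:
  targets: "0.003 -0.0015 0.005 -0.3 0.6 0.2 60;0.006 -0.0025 0.012 -0.3 0.6 0.2 60;0.006 -0.0028 0.022 -0.3 0.6 0.2 60;0.006 -0.0028 0.033 -0.3 0.6 0.2 60;0.0065 -0.0026 0.044 -0.3 0.6 0.2 60;0.0065 -0.0026 0.054 -0.3 0.6 0.2 60;0.0065 -0.0026 0.062 -0.3 0.6 0.2 60;0.0065 -0.0026 0.069 -0.3 0.6 0.2 60;0.0065 -0.0026 0.073 -0.3 0.6 0.2 60;0.0065 -0.0026 0.0745 -0.3 0.6 0.2 60;0.0065 -0.0026 0.0745 -0.3 0.6 0.2 60;0.0065 -0.0026 0.0745 -0.3 0.6 0.2 60"

```text
time_s: 6.45
ee_pos: [505.9, 183.5, 87.1]
ee_rot: [-180.0, -23.0, 13.3]
force: [0.5, -0.6, -0.3]
gripper_width: 54.8
gripper_force: 0.0
```

```bash
python3 nx.py 0
```

```text
6.45 [505.9 183.5  87.1] [-179.95  -22.98   13.28] [ 0.5 -0.6 -0.3] 54.83679689056984 [ 20.4  13.6 122.9  -7.7  20.9 103.8]
0.0 (array([-0.0002,  0.    ,  0.0003]), array([-0.03,  0.02, -0.04]))
```

Exactly on target now. I'll close.

Emit:
send_rows:
  targets: "0 0 0 0 0 0 30;0 0 0 0 0 0 20;0 0 0 0 0 0 15;0 0 0 0 0 0 5;0 0 0 0 0 0 5;0 0 0 0 0 0 5;0 0 0 0 0 0 5;0 0 0 0 0 0 5"
  grip_force: 45

```text
time_s: 7.12
ee_pos: [505.8, 183.6, 87.0]
ee_rot: [-180.0, -23.0, 13.3]
force: [-1.7, 1.2, 1.5]
gripper_width: 17.9
gripper_force: 45.0
```

```bash
python3 nx.py 0
```

```text
7.1167 [505.8 183.6  87. ] [-179.97  -22.97   13.33] [-1.7  1.2  1.5] 17.908458959462948 [ 20.4  13.6 122.9  -7.7  20.9 103.7]
0.0 (array([-0.0001,  0.0001,  0.0003]), array([-0.03,  0.03,  0.01]))
```

Emit:
send_rows:
  targets: "-0.0005 0 -0.0025 0 0 0 5;-0.0015 0 -0.007 0 0 0 5;-0.003 0 -0.014 0 0 0 5;-0.0045 0 -0.022 0 0 0 5;-0.0065 0 -0.031 0 0 0 5;-0.0085 0 -0.04 0 0 0 5;-0.0105 0 -0.049 0 0 0 5;-0.0115 0 -0.055 0 0 0 5;-0.0125 0 -0.058 0 0 0 5;-0.0125 0 -0.0585 0 0 0 5;-0.0125 0 -0.0585 0 0 0 5"
  grip_force: 55

```text
time_s: 8.03
ee_pos: [472.3, 175.5, 136.0]
ee_rot: [-180.0, -23.0, 13.3]
force: [0.1, 0.0, -3.4]
gripper_width: 17.9
gripper_force: 55.0
```

```bash
cat > pl.py <<'E'
# pl.py dz [dx dy yaw tilt]: plate origin wanted dz above seat
import sys; from h import *; from workcell import env
st=env.state(); print(st["time_s"],st["ee_pos"].round(1),st["ee_rot"].round(2),st["force"].round(1),st["gripper_width"],st["qpos"].round(1))
a=list(map(float,sys.argv[1:]))+[0]*5
seat=np.array([510.9,-187.8,38]); Rb=R.from_euler('z',-8.86+a[3],degrees=True)
Rt=Rb*R.from_euler('y',12+a[4],degrees=True)*FLIP
p=seat+[a[1],a[2],a[0]+55]+Rt.apply([0,0,19])
print(p.round(1),delta(st,p,Rt))
E
python3 pl.py 110
```

```text
8.0333 [472.3 175.5 136. ] [-179.95  -22.97   13.27] [ 0.1  0.  -3.4] 17.870991518561745 [ 21.1   6.5 122.7  -6.3  28.1 102.8]
[ 507.  -187.2  184.4] (array([-0.0267,  0.3609, -0.0642]), array([ -2.2 , -34.52,  22.39]))
```

Emit:
send_rows:
  targets: "-0.001 0.004 -0.006 0 -0.5 0.3 5;-0.002 0.012 -0.014 -0.1 -2 1.3 5;-0.003 0.026 -0.022 -0.2 -3.5 2.2 5;-0.005 0.044 -0.03 -0.3 -5.2 3.4 5;-0.006 0.064 -0.038 -0.4 -7 4.5 5;-0.008 0.084 -0.045 -0.5 -8.8 5.7 5;-0.009 0.104 -0.051 -0.6 -10.6 6.9 5;-0.01 0.124 -0.056 -0.8 -12.4 8 5;-0.012 0.144 -0.06 -0.9 -14.2 9.2 5;-0.013 0.164 -0.062 -1 -16 10.4 5;-0.015 0.184 -0.064 -1.1 -17.8 11.5 5;-0.016 0.2 -0.064 -1.2 -19 12.4 5"

```text
time_s: 9.03
ee_pos: [480.7, -30.0, 188.3]
ee_rot: [-178.3, -3.7, 0.8]
force: [-0.1, 0.4, -2.9]
gripper_width: 18.2
gripper_force: 55.0
```

```bash
python3 pl.py 110
```

```text
9.0333 [480.7 -30.  188.3] [-178.31   -3.67    0.8 ] [-0.1  0.4 -2.9] 18.152574589868646 [ -6.4   9.2 106.1   2.4  61.2  81.6]
[ 507.  -187.2  184.4] (array([0.0238, 0.1577, 0.0008]), array([ -0.97, -15.49,   9.9 ]))
```

Emit:
send_rows:
  targets: "0.002 0.014 0 -0.1 -1.3 0.9 5;0.004 0.03 0 -0.2 -2.9 1.8 5;0.007 0.048 0 -0.3 -4.7 3 5;0.01 0.068 0 -0.4 -6.6 4.2 5;0.013 0.088 0 -0.5 -8.6 5.5 5;0.016 0.108 0 -0.7 -10.5 6.7 5;0.019 0.126 0 -0.8 -12.4 7.9 5;0.021 0.141 0 -0.9 -14 9 5;0.023 0.152 0.001 -1 -15 9.6 5;0.0238 0.157 0.001 -1 -15.5 9.9 5;0.0238 0.1577 0.001 -1 -15.5 9.9 5;0.0238 0.1577 0.001 -1 -15.5 9.9 5"

```text
time_s: 10.03
ee_pos: [506.2, -185.1, 183.8]
ee_rot: [-179.9, 12.0, -8.8]
force: [-0.3, 0.5, -3.4]
gripper_width: 17.6
gripper_force: 55.0
```

```bash
python3 pl.py 110
python3 - <<'E'
from workcell import eyes
import cv2,numpy as np
r=lambda im,x,y,w,h,k:cv2.resize(im[y:y+h,x:x+w],None,fx=k,fy=k,interpolation=cv2.INTER_CUBIC)
t=eyes.grab_frame("top")["image"];s=eyes.grab_frame("scene")["image"]
cv2.imwrite("pics/t2.png",t);cv2.imwrite("pics/s2.png",s)
cv2.imwrite("pics/c2.png",np.hstack([r(t,285,205,120,150,3.3333),r(s,275,165,120,150,3.3333)]))
E
```

```text
10.0333 [ 506.2 -185.1  183.8] [-179.94   12.02   -8.75] [-0.3  0.5 -3.4] 17.576721763697527 [-19.9  22.7  88.5  -2.3  80.6  79.5]
[ 507.  -187.2  184.4] (array([ 0.0009,  0.0019, -0.0009]), array([-0.03,  0.02,  0.11]))
```

View pics/c2.png

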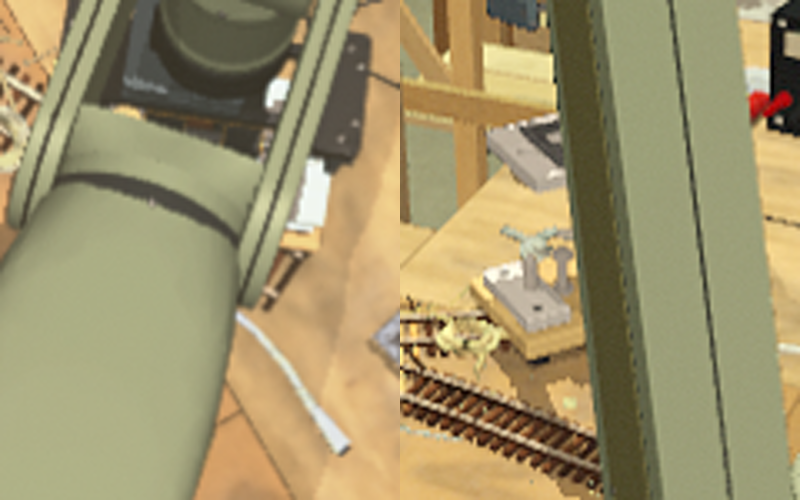

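In the top view the arm hides the plate. The scene view shows its +y end above the pin and stud. I'll lower it to just above the pin tips and measure there.

```bash
python3 pl.py 40
```

```text
10.1333 [ 506.  -184.7  184.3] [-179.95   11.99   -8.71] [ 0.   0.4 -2.7] 17.809291500356466 [-19.9  22.6  88.6  -2.3  80.6  79.5]
[ 507.  -187.2  114.4] (array([0.0158, 0.0024, 0.068 ]), array([-0.01, -0.01,  0.14]))
```

Emit:
send_rows:
  targets: "0.001 0.001 0.004 0 0 0.1 5;0.003 0.002 0.011 0 0 0.1 5;0.005 0.0024 0.021 0 0 0.1 5;0.0075 0.0024 0.032 0 0 0.1 5;0.01 0.0024 0.043 0 0 0.1 5;0.012 0.0024 0.053 0 0 0.1 5;0.014 0.0024 0.061 0 0 0.1 5;0.0153 0.0024 0.066 0 0 0.1 5;0.0158 0.0024 0.068 0 0 0.1 5;0.0158 0.0024 0.068 0 0 0.1 5;0.0158 0.0024 0.068 0 0 0.1 5"

```text
time_s: 11.05
ee_pos: [507.5, -188.2, 114.5]
ee_rot: [180.0, 12.0, -8.9]
force: [0.8, 0.2, -2.9]
gripper_width: 17.6
gripper_force: 55.0
```

```bash
python3 pl.py 40
python3 - <<'E'
from workcell import eyes
import cv2,numpy as np
t=np.mean([eyes.grab_frame("scene")["image"].astype(float) for _ in range(2)],0).astype(np.uint8)
cv2.imwrite("pics/s3.png",t)
cv2.imwrite("pics/c3.png",cv2.resize(t[200:275,290:370],None,fx=8,fy=8,interpolation=cv2.INTER_CUBIC))
E
```

```text
11.05 [ 507.5 -188.2  114.5] [179.99  11.97  -8.87] [ 0.8  0.2 -2.9] 17.638912027588393 [-20.1  26.1  93.7  -2.5  72.   79.8]
[ 507.  -187.2  114.4] (array([-0.0006, -0.0009,  0.0003]), array([ 0.01, -0.03, -0.01]))
```

View pics/c3.png

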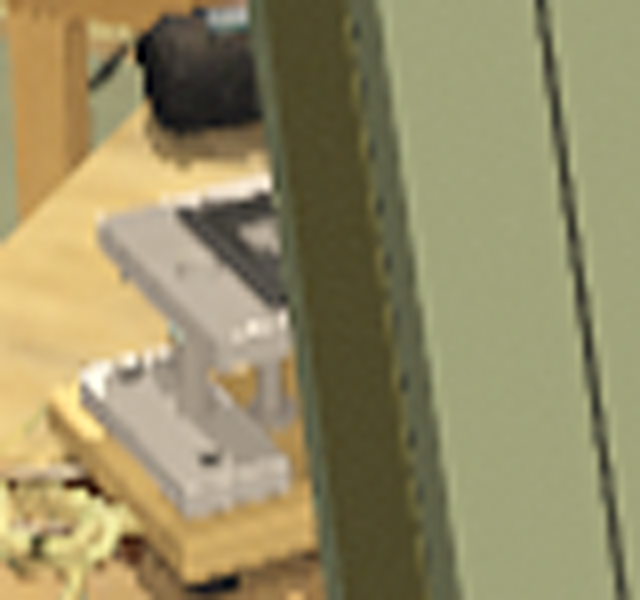

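```bash
cat > pr.py <<'E'
from h import *; from workcell import env
st=env.state(); Rt=R.from_euler('xyz',st["ee_rot"],degrees=True)
Rp=Rt*FLIP.inv()*R.from_euler('y',-12,degrees=True)
gp=st["ee_pos"]-Rt.apply([0,0,19]); o=gp-Rp.apply([0,0,55])
print("plate o",o.round(1),Rp.as_euler('xyz',degrees=True).round(2))
c=lambda P:((proj("scene",P)-[290,200]+.5)*8-.5).round(0).tolist()
pl=[[45,90,12],[-45,90,12],[-45,90,0],[45,90,0],[0,75,12]]
print("plate",c(Rp.apply(pl)+o))
Rb=R.from_euler('z',-8.86,degrees=True)
print("base",c(Rb.apply([[55,105,26],[-55,105,26],[0,75,38],[0,75,68],[45,90,38],[-45,90,38]])+[510.9,-187.8,0]))
for e in np.eye(3)*5: print("d5",(np.array(c(o+e))-c(o)).tolist())
E
python3 pr.py
```

```text
plate o [ 511.6 -188.8   78.4] [-0.02 -0.07 -8.87]
plate [[92.0, 221.0], [213.0, 344.0], [214.0, 376.0], [94.0, 253.0], [193.0, 270.0]]
base [[45.0, 388.0], [189.0, 545.0], [197.0, 410.0], [194.0, 331.0], [97.0, 360.0], [216.0, 487.0]]
d5 [[-9.0, -6.0]]
d5 [[-12.0, 4.0]]
d5 [[0.0, -13.0]]
```

The plate and base edges in the scene view match the prediction to about 1 px (2 mm). I'll lower in small steps and watch the force.

Emit:
send_rows:
  targets: "-0.0006 -0.0009 0 0 0 0 5;0 -0.0009 0.003 0 0 0 5;0.0007 -0.0009 0.006 0 0 0 5;0.0013 -0.0009 0.009 0 0 0 5;0.002 -0.0009 0.012 0 0 0 5;0.002 -0.0009 0.012 0 0 0 5;0.002 -0.0009 0.012 0 0 0 5"

```text
time_s: 11.73
ee_pos: [506.7, -187.0, 101.8]
ee_rot: [-180.0, 12.0, -8.9]
force: [0.5, -0.2, -2.7]
gripper_width: 18.0
gripper_force: 55.0
```

```bash
python3 pl.py 24; python3 -c "
from workcell import env;print(env.state()['torque'])"
```

```text
11.7333 [ 506.7 -187.   101.8] [-180.     12.05   -8.86] [ 0.5 -0.2 -2.7] 18.012562851640013 [-20.   26.7  94.7  -2.5  70.4  79.9]
[ 507.  -187.2   98.4] (array([0.0011, 0.0001, 0.0033]), array([-0.  ,  0.05, -0.  ]))
[-0.01945979 -0.23266083 -0.0242537 ]
```

dz is now 27, with no contact. Next, 5 mm in fine steps.

Emit:
send_rows:
  targets: "0.0005 0 0.001 0 0 0 5;0.0007 0 0.002 0 0 0 5;0.001 0 0.003 0 0 0 5;0.0011 0 0.004 0 0 0 5;0.0012 0 0.005 0 0 0 5;0.0012 0 0.005 0 0 0 5"

```text
time_s: 12.23
ee_pos: [507.2, -186.3, 97.1]
ee_rot: [-179.9, 12.0, -8.9]
force: [-0.1, 3.6, -1.3]
gripper_width: 18.0
gripper_force: 55.0
```

```bash
python3 pl.py 18; python3 -c "
from workcell import env;print(env.state()['torque'])"
```

```text
12.2333 [ 507.2 -186.3   97.1] [-179.92   11.98   -8.88] [-0.1  3.6 -1.3] 17.994986673359616 [-20.   27.   95.   -2.4  69.8  79.9]
[ 507.  -187.2   92.4] (array([0.0009, 0.0009, 0.0046]), array([-0.08, -0.02, -0.02]))
[ 0.70604473 -0.30325732 -0.1338281 ]
```

The pin taper pushes the plate towards +y with 3.6 N. I'll shift the command about 1.3 mm in +y and continue.

Emit:
send_rows:
  targets: "0 -0.0007 0 0 0 0 5;0 -0.0014 0 0 0 0 5;0.0002 -0.0014 0.001 0 0 0 5;0.0004 -0.0014 0.002 0 0 0 5;0.0006 -0.0014 0.003 0 0 0 5;0.0006 -0.0014 0.003 0 0 0 5"

```text
time_s: 12.73
ee_pos: [507.0, -185.9, 93.6]
ee_rot: [180.0, 12.0, -8.9]
force: [1.4, 0.3, -2.9]
gripper_width: 17.7
gripper_force: 55.0
```

```bash
python3 pl.py 15; python3 -c "
from workcell import env;print(env.state()['torque'])"
```

```text
12.7333 [ 507.  -185.9   93.6] [179.98  12.03  -8.87] [ 1.4  0.3 -2.9] 17.678099171501714 [-19.9  27.2  95.3  -2.5  69.4  80.1]
[ 507.  -187.2   89.4] (array([0.0011, 0.0013, 0.0041]), array([ 0.02,  0.03, -0.01]))
[ 0.05428977 -0.18273414 -0.03197731]
```

Emit:
send_rows:
  targets: "0.0002 0 0.001 0 0 0 5;0.0004 0 0.002 0 0 0 5;0.0006 0 0.003 0 0 0 5;0.0008 0 0.004 0 0 0 5;0.001 0 0.005 0 0 0 5;0.0012 0 0.006 0 0 0 5;0.0012 0 0.006 0 0 0 5"

```text
time_s: 13.32
ee_pos: [506.9, -185.7, 87.6]
ee_rot: [180.0, 12.0, -8.9]
force: [-0.2, 0.4, -3.3]
gripper_width: 17.9
gripper_force: 55.0
```

```bash
python3 pl.py 5 0 1.3; python3 -c "
from workcell import env;print(env.state()['torque'])"
```

```text
13.3167 [ 506.9 -185.7   87.6] [179.99  12.03  -8.87] [-0.2  0.4 -3.3] 17.86230694031506 [-19.9  27.5  95.7  -2.5  68.6  80.1]
[ 507.  -185.9   79.4] (array([0.0018, 0.0002, 0.008 ]), array([ 0.01,  0.03, -0.01]))
[ 0.00268956 -0.17831743  0.07227535]
```

No side force at dz ≈ 13. I'll go on in fine steps.

Emit:
send_rows:
  targets: "0.0002 0 0.001 0 0 0 5;0.0004 0 0.002 0 0 0 5;0.0006 0 0.003 0 0 0 5;0.0008 0 0.004 0 0 0 5;0.001 0 0.005 0 0 0 5;0.0012 0 0.006 0 0 0 5;0.0014 0 0.007 0 0 0 5;0.0017 0 0.008 0 0 0 5;0.0017 0 0.008 0 0 0 5"

```text
time_s: 14.07
ee_pos: [506.9, -185.7, 79.4]
ee_rot: [180.0, 12.0, -8.9]
force: [0.3, -0.0, -2.0]
gripper_width: 17.6
gripper_force: 55.0
```

```bash
python3 pl.py 0 0 1.3; python3 -c "
from workcell import env;print(env.state()['torque'])"
```

```text
14.0667 [ 506.9 -185.7   79.4] [180.    12.03  -8.87] [ 0.3 -0.  -2. ] 17.615847312334772 [-19.9  28.   96.2  -2.5  67.6  80.1]
[ 507.  -185.9   74.4] (array([0.0011, 0.0002, 0.0049]), array([ 0.  ,  0.03, -0.01]))
[ 0.04140173 -0.19352893 -0.0493425 ]
```

Emit:
send_rows:
  targets: "0.0001 0 0.0005 0 0 0 5;0.0002 0 0.001 0 0 0 5;0.0003 0 0.0015 0 0 0 5;0.0004 0 0.002 0 0 0 5;0.0005 0 0.0025 0 0 0 5;0.0006 0 0.003 0 0 0 5;0.0007 0 0.0035 0 0 0 5;0.0007 0 0.0035 0 0 0 5"

```text
time_s: 14.73
ee_pos: [507.0, -185.7, 76.0]
ee_rot: [180.0, 12.0, -8.9]
force: [-0.2, -0.4, -3.5]
gripper_width: 17.8
gripper_force: 55.0
```

```bash
python3 pl.py 0 0 1.3; python3 -c "
from workcell import env;print(env.state()['torque'])"
```

```text
14.7333 [ 507.  -185.7   76. ] [180.    12.01  -8.87] [-0.2 -0.4 -3.5] 17.837051877524964 [-19.9  28.2  96.4  -2.5  67.2  80.2]
[ 507.  -185.9   74.4] (array([0.0004, 0.0002, 0.0016]), array([ 0.  ,  0.01, -0.01]))
[ 0.02691633 -0.17625988  0.01367397]
```

Emit:
send_rows:
  targets: "0.0001 0 0.0005 0 0 0 5;0.0002 0 0.001 0 0 0 5;0.0003 0 0.0015 0 0 0 5;0.0004 0 0.002 0 0 0 5;0.0004 0 0.002 0 0 0 5"

```text
time_s: 15.15
ee_pos: [506.9, -185.7, 73.9]
ee_rot: [180.0, 12.0, -8.9]
force: [0.2, 0.8, -2.6]
gripper_width: 17.5
gripper_force: 55.0
```

```bash
python3 pl.py 0 0 1.3; python3 -c "
from workcell import env;print(env.state()['torque'])"
```

```text
15.15 [ 506.9 -185.7   73.9] [180.    12.02  -8.87] [ 0.2  0.8 -2.6] 17.54295481728035 [-19.9  28.3  96.6  -2.5  67.   80.2]
[ 507.  -185.9   74.4] (array([ 0.    ,  0.0002, -0.0005]), array([ 0.  ,  0.02, -0.01]))
[-0.00582229 -0.20521949 -0.00657747]
```

Emit:
send_rows:
  targets: "0.0001 0 0.0004 0 0 0 5;0.0002 0 0.0008 0 0 0 5;0.0003 0 0.0012 0 0 0 5;0.0003 0 0.0016 0 0 0 5;0.0003 0 0.0016 0 0 0 5"

```text
time_s: 15.57
ee_pos: [507.1, -185.7, 73.7]
ee_rot: [180.0, 12.0, -8.9]
force: [0.4, 0.3, 5.9]
gripper_width: 18.1
gripper_force: 55.0
```

```bash
python3 pl.py 0 0 1.3; python3 -c "
from workcell import env;print(env.state()['torque'])"
```

```text
15.5667 [ 507.1 -185.7   73.7] [179.98  11.97  -8.87] [0.4 0.3 5.9] 18.063121662905512 [-19.9  28.3  96.6  -2.5  66.9  80.2]
[ 507.  -185.9   74.4] (array([-0.0003,  0.0002, -0.0007]), array([ 0.01, -0.03, -0.01]))
[0.26189649 0.50227628 0.04131831]
```

The plate is seated: 9 N of support at the expected height. I'll release and rise.

Emit:
send_rows:
  targets: "0 0 0 0 0 0 25;0 0 0 0 0 0 35;0 0 0 0 0 0 50;0 0 0 0 0 0 50;0 0 0 0 0 0 50;-0.001 0 -0.005 0 0 0 50;-0.004 0 -0.02 0 0 0 50;-0.0085 0 -0.04 0 0 0 50;-0.015 0 -0.07 0 0 0 50;-0.021 0 -0.1 0 0 0 50;-0.0255 0 -0.12 0 0 0 50;-0.0255 0 -0.12 0 0 0 50"

```text
time_s: 16.57
ee_pos: [509.4, -186.6, 200.1]
ee_rot: [179.9, 11.5, -8.9]
force: [0.5, -0.5, 0.8]
gripper_width: 45.5
gripper_force: 0.0
```

Emit:
send_rows:
  targets: "0 -0.03 0 0 0 0 40;0 -0.06 0 0 0 0 30;0 -0.09 0 0 0 0 20;0 -0.12 0 0 0 0 10;0 -0.15 0 0 0 0 0;0 -0.18 0 0 0 0 0;0 -0.2 0 0 0 0 0;0 -0.21 0 0 0 0 0;0 -0.21 0 0 0 0 0"

```text
time_s: 17.32
ee_pos: [539.2, 23.4, 194.5]
ee_rot: [-180.0, 12.1, -8.7]
force: [-0.4, 0.8, -1.0]
gripper_width: 0.4
gripper_force: 0.0
```

Run:
```python
from workcell import eyes
import cv2,numpy as np
r=lambda im,x,y,w,h,k:cv2.resize(im[y:y+h,x:x+w],None,fx=k,fy=k,interpolation=cv2.INTER_CUBIC)
t=eyes.grab_frame("top")["image"];s=eyes.grab_frame("scene")["image"]
cv2.imwrite("pics/c4.png",np.hstack([r(t,280,190,125,150,3.2),r(s,275,165,125,150,3.2)]))
```

```text
(no output)
```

View pics/c4.png

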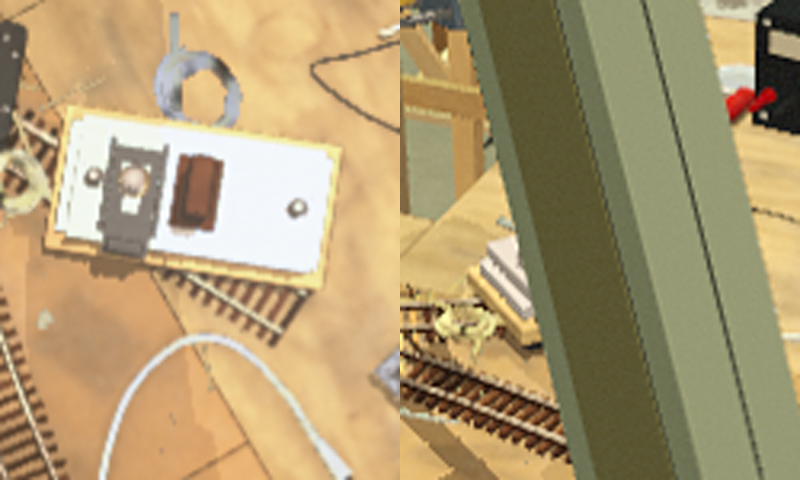

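The plate is fully down: both pins show through at (94,176) and (297,208), and the stud head at (133,178) is inside the open lock. Next I'll push the tab with shut fingers.

```bash
cat > pu.py <<'E'
import sys; from h import *; from workcell import env
st=env.state(); Rb=R.from_euler('z',-8.86,degrees=True); Rt=Rb*FLIP
o=np.array([510.9,-186.3,0])
print(st["time_s"],st["ee_pos"].round(1),st["ee_rot"].round(2),st["force"].round(1),st["qpos"].round(1),"plate frame",Rb.inv().apply(st["ee_pos"]-o).round(1))
a=list(map(float,sys.argv[1:]))
for i in range(0,len(a),3): p=o+Rb.apply(a[i:i+3]); print(a[i:i+3],p.round(1),delta(st,p,Rt))
E
python3 pu.py -110 46 150
```

```text
17.4167 [539.1  21.1 194.7] [179.93  12.05  -8.86] [-0.4 -0.2  0.5] [-0.1 22.3 87.5  1.8 82.1 98.4] plate frame [ -4.1 209.3 194.7]
[-110.0, 46.0, 150.0] [ 409.3 -123.9  150. ] (array([-0.0942,  0.1632,  0.066 ]), array([7.000e-02, 1.205e+01, 1.000e-02]))
```

Emit:
send_rows:
  targets: "-0.012 0.012 0.003 0 1 0 0;-0.03 0.03 0.008 0 3 0 0;-0.05 0.05 0.015 0 5 0 0;-0.07 0.075 0.022 0 7 0 0;-0.085 0.1 0.03 0 9 0 0;-0.094 0.125 0.042 0 11 0 0;-0.094 0.145 0.054 0 12 0 0;-0.094 0.158 0.062 0 12 0 0;-0.094 0.163 0.066 0 12 0 0;-0.094 0.163 0.066 0 12 0 0;-0.094 0.163 0.066 0 12 0 0"

```text
time_s: 18.33
ee_pos: [410.0, -123.5, 150.3]
ee_rot: [-180.0, -0.0, -9.0]
force: [0.1, 0.5, -0.7]
gripper_width: 0.1
gripper_force: 0.0
```

```bash
python3 pu.py -110 46 58
```

```text
18.3333 [ 410.  -123.5  150.3] [-180.     -0.     -8.96] [ 0.1  0.5 -0.7] [-18.3   8.4 113.2   0.   58.4  80.7] plate frame [-109.4   46.5  150.3]
[-110.0, 46.0, 58.0] [ 409.3 -123.9   58. ] (array([-0.0006,  0.0005,  0.0923]), array([-0. , -0. , -0.1]))
```

Emit:
send_rows:
  targets: "0 0 0.008 0 0 0 0;0 0 0.022 0 0 0 0;0 0 0.04 0 0 0 0;0 0 0.058 0 0 0 0;0 0 0.074 0 0 0 0;0 0 0.085 0 0 0 0;0 0.0005 0.09 0 0 0 0;0 0.0005 0.092 0 0 0 0;0 0.0005 0.092 0 0 0 0;0 0.0005 0.092 0 0 0 0"

```text
time_s: 19.17
ee_pos: [410.4, -123.4, 58.5]
ee_rot: [180.0, -0.1, -8.8]
force: [0.2, -0.2, -0.3]
gripper_width: 0.2
gripper_force: 0.0
```

```bash
python3 pu.py -76 46 58 -52 46 58
```

```text
19.1667 [ 410.4 -123.4   58.5] [ 1.7998e+02 -6.0000e-02 -8.8300e+00] [ 0.2 -0.2 -0.3] [-18.3  15.3 120.6  -0.   44.   80.6] plate frame [-109.    46.7   58.5]
[-76.0, 46.0, 58.0] [ 442.9 -129.1   58. ] (array([0.033 , 0.0007, 0.0006]), array([ 0.02, -0.06,  0.03]))
[-52.0, 46.0, 58.0] [ 466.6 -132.8   58. ] (array([0.057 , 0.0007, 0.0006]), array([ 0.02, -0.06,  0.03]))
```

Emit:
send_rows:
  targets: "0.004 0 0 0 0 0 0;0.012 0.0005 0 0 0 0 0;0.02 0.0007 0 0 0 0 0;0.027 0.0007 0 0 0 0 0;0.032 0.0007 0 0 0 0 0;0.035 0.0007 0 0 0 0 0;0.038 0.0007 0 0 0 0 0;0.041 0.0007 0 0 0 0 0;0.044 0.0007 0 0 0 0 0;0.047 0.0007 0 0 0 0 0;0.05 0.0007 0 0 0 0 0;0.05 0.0007 0 0 0 0 0"

```text
time_s: 20.17
ee_pos: [459.6, -131.9, 58.0]
ee_rot: [180.0, -0.0, -8.9]
force: [0.5, 0.1, -0.4]
gripper_width: 0.4
gripper_force: 0.1
```

```bash
python3 pu.py -52 46 58
```

```text
20.1667 [ 459.6 -131.9   58. ] [ 1.80e+02 -3.00e-02 -8.87e+00] [ 0.5  0.1 -0.4] [-17.4  19.1 114.5  -0.   46.4  81.5] plate frame [-59.   45.8  58. ]
[-52.0, 46.0, 58.0] [ 466.6 -132.8   58. ] (array([ 0.007 , -0.0002,  0.    ]), array([ 0.  , -0.03, -0.01]))
```

Emit:
send_rows:
  targets: "0.0015 0 0 0 0 0 0;0.003 0 0 0 0 0 0;0.0045 0 0 0 0 0 0;0.006 0 0 0 0 0 0;0.007 0 0 0 0 0 0;0.007 0 0 0 0 0 0"

```text
time_s: 20.67
ee_pos: [465.1, -132.7, 58.0]
ee_rot: [-180.0, 0.1, -8.9]
force: [-3.7, 1.0, 2.1]
gripper_width: 0.3
gripper_force: 2.1
```

```bash
python3 pu.py
python3 - <<'E'
from workcell import eyes
import cv2,numpy as np
r=lambda im,x,y,w,h,k:cv2.resize(im[y:y+h,x:x+w],None,fx=k,fy=k,interpolation=cv2.INTER_CUBIC)
t=eyes.grab_frame("top")["image"];s=eyes.grab_frame("scene")["image"]
cv2.imwrite("pics/c5.png",np.hstack([r(t,285,205,75,75,5.3333),r(s,290,200,75,75,5.3333)]))
E
```

```text
20.6667 [ 465.1 -132.7   58. ] [-1.80e+02  1.30e-01 -8.86e+00] [-3.7  1.   2.1] [-17.3  19.6 113.7  -0.   46.8  81.6] plate frame [-53.5  45.9  58. ]
```

View pics/c5.png

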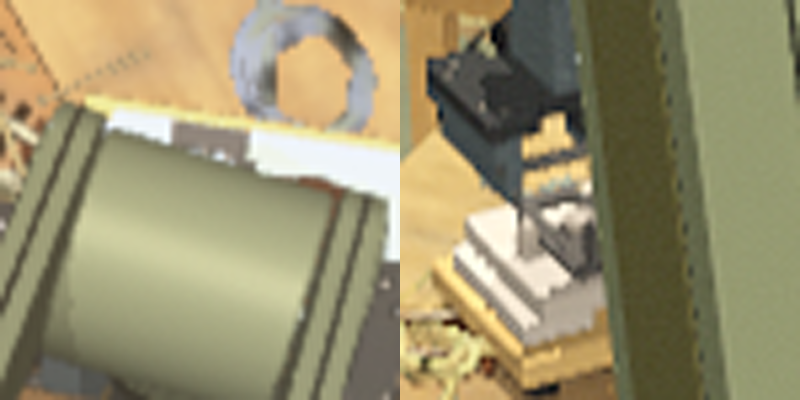

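The tab is in contact, with 3.7 N of resistance. I'll push on until it stops.

Emit:
send_rows:
  targets: "0.0005 0 0 0 0 0 0;0.001 0 0 0 0 0 0;0.0015 0 0 0 0 0 0;0.002 0 0 0 0 0 0;0.002 0 0 0 0 0 0"

```text
time_s: 21.18
ee_pos: [465.2, -132.6, 57.9]
ee_rot: [-180.0, 0.3, -8.9]
force: [-8.1, 0.7, 6.8]
gripper_width: 0.3
gripper_force: 4.5
```

```bash
python3 pu.py
```

```text
21.1833 [ 465.2 -132.6   57.9] [-179.98    0.33   -8.85] [-8.1  0.7  6.8] [-17.3  19.7 113.6  -0.   47.1  81.6] plate frame [-53.4  46.   57.9]
```

Emit:
send_rows:
  targets: "-0.005 0 0 0 0 0 0;-0.02 0 0 0 0 0 0;-0.05 0 0 0 0 0 0;-0.06 0 -0.03 0 0 0 0;-0.06 0 -0.07 0 0 0 0;-0.06 -0.03 -0.1 0 0 0 0;-0.06 -0.07 -0.11 0 0 0 0;-0.06 -0.11 -0.11 0 0 0 0;-0.06 -0.15 -0.11 0 0 0 0;-0.06 -0.18 -0.11 0 0 0 0;-0.06 -0.2 -0.11 0 0 0 0;-0.06 -0.2 -0.11 0 0 0 0"

```text
time_s: 22.18
ee_pos: [441.6, 77.1, 168.6]
ee_rot: [-179.8, -0.3, -8.6]
force: [-0.8, -0.2, -0.9]
gripper_width: 0.3
gripper_force: 0.0
```

```bash
python3 pu.py
python3 - <<'E'
from workcell import eyes
from h import *
r=lambda im,x,y,w,h,k:cv2.resize(im[y:y+h,x:x+w],None,fx=k,fy=k,interpolation=cv2.INTER_CUBIC)
t=eyes.grab_frame("top")["image"]
cv2.imwrite("pics/t6.png",t);cv2.imwrite("pics/c6.png",r(t,290,212,100,75,8))
Rb=R.from_euler('z',-8.86,degrees=True)
for nm,q in [("stud",[2,46,64]),("pin",[0,75,68]),("edge",[-45,46,50]),("edge+",[45,46,50]),("tab open out bot",[-56,46,50]),("tab home out bot",[-36,46,50]),("tab open out top",[-56,46,78]),("tab home out top",[-36,46,78]),("home in top",[-26,46,78])]:
    print(nm,((proj("top",Rb.apply(q)+[510.9,-187.8,-1.6])[0]-[290,212]+.5)*8-.5).round())
E
```

```text
22.1833 [441.6  77.1 168.6] [-179.84   -0.25   -8.63] [-0.8 -0.2 -0.9] [8.400e+00 8.900e+00 1.095e+02 1.000e-01 6.130e+01 1.070e+02] plate frame [-109.1  249.6  168.6]
stud [256. 267.]
pin [157. 258.]
edge [231. 430.]
edge+ [278. 129.]
tab open out bot [226. 467.]
tab home out bot [236. 400.]
tab open out top [227. 461.]
tab home out top [237. 393.]
home in top [242. 358.]
```

View pics/c6.png

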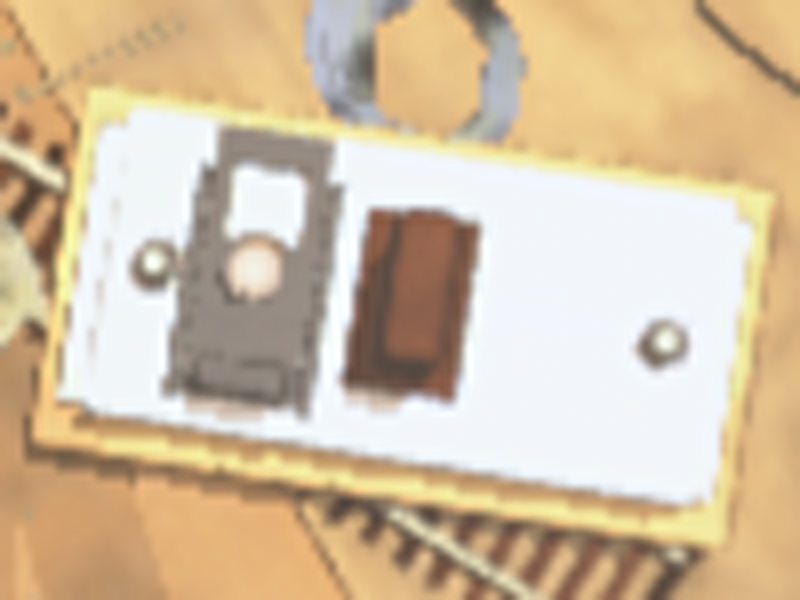

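The crop shows the lock home: the tab's outer edge is at y≈397, against 393–400 predicted. The stud head is over the narrow slot, and the lock stalled firmly at 8 N. I'll hand it in.

```bash
python3 -c "
from workcell import env
print(env.job_done())"
```

```text
the job is handed in; nothing more can be done
None
```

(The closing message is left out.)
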